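# Turn the tile pan stand over against the upstand

## Robot

A 6-joint arm with a two-finger parallel gripper is mounted at the origin on the work surface. World frame = base frame: x ahead of the robot, y to its left, z up, the work surface at z = 0. Lengths are in m, angles in rad, forces in N, time in s.
With the tool pointing down it reaches from about 0.375 to 0.825 m from the base axis. Payload 5.5 kg.
Tool frame: the origin (TCP) lies midway between the tips of the shut fingers; the grasp point (between the pads) lies 19 mm behind it (grip_depth is the distance from the TCP to the grasp point, in m); z points along the fingers, y is the line along which they close (so a half turn about z gives the same grasp; the last joint's range is limited). The gripper opens to 85 mm and grips with 20 to 120 N. Pads are 22 mm wide; open, the fingers measure 114 mm over their backs; the gripper's body (76 mm by 85 mm) begins 54 mm behind the grasp point. The pads swing forward as they close: fully open they stand 13 mm farther back than shut.
Start: joints at [1.227, 0.314, -0.047, 1.21, 0, 1.571], TCP at [0.202, 0.565, 0.231] pointing down, gripper open.
Joint ranges: [-2.67, 2.67], [-0.69, 1.73], [-1.03, 1.25], [-2.08, 2.16], [-1.42, 1.45], [-3.14, 3.14]. Speed limits (rad/s): [2.39, 2.39, 3.01, 3.14, 3.14, 3.14].

## Interface

Orientations are given as a rotation vector (axis times angle).
In Python, from cell import read_state, capture, close_job, grip_depth gives the robot as it stands.
- The arm moves only by the shell command python3 -m inch 'ROWS'. ROWS is JSON, one flat list of numbers, 5 for each row, row after row: the opening, from 0 (shut) to 1 (fully open), then the shift along the tool's x, y, z in cm, then the turn about the tool's z in degrees. In form: [hand, tx, ty, tz, twist, hand, tx, ty, tz, twist, ...]. A call has 1 to 5 rows; each row shifts and turns the commanded pose from where the row before left it, along the tool's axes as they then stand; what a row does not reach is not made up. A row lasts 1/12 s, in which the tool goes at most 41.7 mm and 7.16 degrees, less where a joint would pass 70% of its speed; a pose out of reach is approached as far as the arm can. A call with a gripper value outside its range is refused whole. The fingers move at their own pace and stop on an object; the grip force is fixed at half the most. Time passes only in rows, so rows that do not move let the fingers close. It gives the time, the measured TCP pose, the force, the opening and the grip force at its end, in the units of the state.
- read_state(): the state, without advancing time (a new reading comes with each control period).
- capture(name): name is "scene" or "top" or "wrist"; returns a dict with "color" (420x560x3 uint8, red, green, blue), "depth" (420x560 float32, m along the optical axis (not along the pixel's ray), 0 where there is no reading), "K" (3x3 intrinsics, pixels), "eye" and "orientation" of the camera in the world. Camera axes: x right, y down, z forward; pixel columns grow to the right and rows downward; lengths in m; the calibration is good to about 2 mm. The wrist camera is an equidistant fisheye: a pixel r from the principal point sees the ray r / f radians off the axis. A picture is of the moment at which its call begins.
- close_job(): hands the job in; it is judged then, once.
The state is a dict: "time": time; "joint_positions": joint angles; "joint_velocities": joint speeds; "joint_efforts": joint torques, N m; "tool_pos": TCP position; "tcp_rot": TCP orientation; "force": force on the tool from outside, world axes, zero at the start; "torque": the same for the moment, N m; "grip_width": opening from 0.0 (shut) to 1.0 (fully open); "grip_force": force on a finger pad.
Only numpy, scipy, OpenCV 4.12 (cv2) and the standard library are available. Lean on these libraries where they do the work, as an engineer would, in place of code of your own. Each camera call takes 0.05 s, during which the arm holds its last target. There are 200 camera calls.

## Task

The square tile pan stand is lying the wrong way up, cork side up, and it is too wide to pick up where it lies. Slide it against the tiled upstand at the back of the worktop and push its near edge up until it stands on edge against it, then take it by the top and lay it down flat on its cork on the worktop in front of the upstand, clear of it. It is brittle: keep the push light all the way up (about 1.5 kg is plenty, twice that is too much), do not let it drop over, and leave the other things where they are.

Things in the scene. Friction and masses are not known exactly. Their poses are not given: they have to be found in the camera images.
- panstand_centre (a point): the pan stand: a square cream stoneware tile 150 x 150 mm, 16 mm thick over all, one side backed all over with 4 mm cork, plain square unglazed edges that grip well, no feet, about 0.67 kg. The point is its very centre, half-way through. Its x and y axes lie along the sides; z points out of the cork side: up at the start (cork up), straight down when it is right way up
- upstand: the fixed blue-tiled upstand at the back of the worktop (worktop: z = 0), 110 mm high, 160 mm deep, 1.3 m long. Origin at the foot of its front face, mid-length; x points into it, so the face is its plane x = 0, square to the worktop; y runs along the face.
- upstand_lip (a point): the front top corner of the upstand, mid-length, 110 mm up; axes as the upstand's. The sill is bare for 250 mm either side. A pan stand tipped right up stands on one edge on the worktop, cork side to the upstand, 40 mm of it above the sill. It stands there by itself, upright and flat against the face, but tips back easily
- mug: white mug, 82 mm wide, 95 mm tall, handle on its +y side; origin at the centre of its underside; leave it alone
- pepper_mill: dark wooden pepper mill, 54 mm wide, 160 mm tall; origin at the centre of its underside; leave it alone
- spice_jar: glass spice jar, 48 mm wide, 100 mm tall; origin at the centre of its underside; leave it alone
- bowl: terracotta bowl, 130 mm wide, 50 mm tall; origin at the centre of its underside; leave it alone
- canister: steel canister with a wooden lid, 90 mm wide, 130 mm tall; origin at the centre of its underside; leave it alone
- spoon: wooden spoon, 240 mm long, lying flat along its own x; origin at the centre of its underside; leave it alone
- egg_cup: white egg cup, 48 mm wide, 55 mm tall; origin at the centre of its underside; leave it alone
Mind the look-alikes: they are no part of the job. What is meant by the part that bears panstand_centre is not turquoise, and is the larger of those in its own colour.

How it is judged:
On the way:
1. the pan stand is up on edge against the upstand (angle between panstand_centre's own z axis and vertical between 1.3 and 1.95 rad and contact force between panstand and upstand above 0.1 N and height (world z) of panstand_centre above 0.06 m), for 0.2 s.
At the end, for the whole second after the job is handed in: the pan stand lies still and flat on the worktop, cork down (within 3 degrees of level), in front of the upstand and not touching it, its centre 80 to 400 mm from the upstand's front face (angle between panstand_centre's own z axis and vertical above 3.09 rad and height (world z) of panstand_centre between 0.005 and 0.011 m and contact force between panstand and upstand below 0.05 N and linear speed of panstand below 0.01 m/s and x of panstand_centre in the frame of upstand between -0.4 and -0.08 m).
It fails at once if the pan stand is pressed against the upstand with more than 35 N (contact force between panstand and upstand above 35 N).
It fails at once if the pan stand is dropped or slapped over (it turns faster than 8 rad/s) (angular speed of panstand above 8 rad/s).
It fails at once if one of the other things on the worktop is moved by more than 25 mm (distance of any of mug, pepper_mill, spice_jar, bowl, canister, spoon, egg_cup from where it was at the start of the episode above 0.025 m).
It also fails if it takes over 72 s, if anything falls off the work surface, if the arm or the gripper's body presses on something with over 40 N, if the wrist force passes 120 N, or if a joint passes its speed limit or range.

## Working session

There is one attempt and no reset: what is moved stays moved. The work goes in short steps, Python scripts to look and compute and a shell command to move; the robot and the scene stay as the last step left them, time stands still between calls to the robot, and variables do not carry over. Pictures are saved under pics/ and viewed, at most 10 in all, crops included, and the job is handed in when it is done.

```bash
ls; mkdir -p pics
python3 - <<'E'
from cell import *
import cv2,numpy as np
s=read_state();print(s)
print(grip_depth)
a=[]
for n in("scene","top"):
    c=capture(n);np.savez(n+'.npz',**c);cv2.imwrite(f'pics/{n}0.png',c['color'][:,:,::-1]);print(n,c['K'],c['eye'],c['orientation'])
E
```

```text
pics
{'time': 0.0, 'joint_positions': array([ 1.22701060e+00,  3.14229804e-01, -4.80580059e-02,  1.21016923e+00,
        1.95633445e-05,  1.57080306e+00]), 'joint_velocities': array([-0.00234091,  0.00015461,  0.00040117,  0.00064264, -0.00117041,
       -0.00044404]), 'joint_efforts': array([-2.59469300e-03, -5.39593792e+01,  3.39746368e+01,  1.92974985e-02,
        1.75525787e-05,  9.68244365e-07]), 'tool_pos': array([0.20203943, 0.56437193, 0.23044151]), 'tcp_rot': array([-5.37320332e-01, -3.09499255e+00,  2.56468847e-03]), 'force': array([-0.10867657,  0.82658112,  0.8408146 ]), 'torque': array([-0.03834035,  0.02740212,  0.01985785]), 'grip_force': 0.0, 'grip_width': 0.9997857870779371}
0.0187
scene [[411.6252914    0.         284.2231888 ]
 [  0.         411.6252914  216.42768683]
 [  0.           0.           1.        ]] [1.45318163 0.51901084 0.95281752] [-1.29997276 -2.14322393  1.03226086]
top [[508.09535377   0.         280.76713954]
 [  0.         508.09535377 211.35344421]
 [  0.           0.           1.        ]] [0.44940232 0.0219585  1.39865427] [-2.22275373  2.15888531 -0.07672867]
```

View pics/scene0.png

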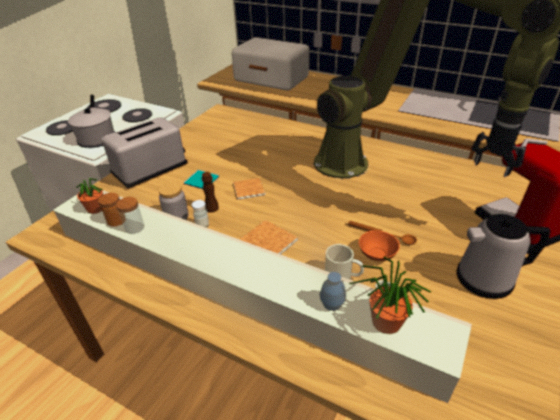

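View pics/top0.png

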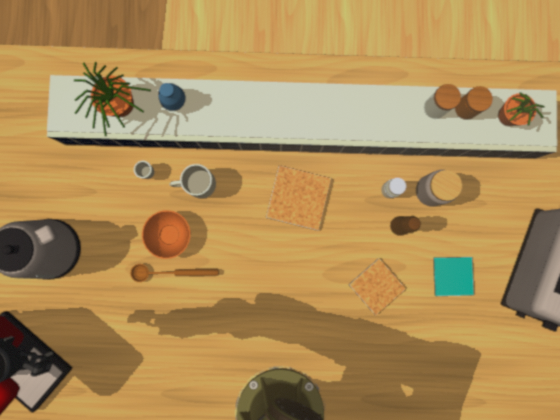

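The scene picture shows two cork-up squares in front of the upstand, at about (270,238) and (249,188), plus a turquoise square at (201,179). In the top picture (up = +x, left = +y), the candidates are the large cork square at (300,197), the small cork square at (378,287) and the turquoise square at (454,276). I choose (300,197): it isn't turquoise and it's the larger of its colour.

```bash
cat > h.py <<'E'
import numpy as np,cv2
from scipy.spatial.transform import Rotation as R
def px2pl(c,uv,z):
    uv=np.atleast_2d(np.array(uv,float));K=c['K'];d=np.c_[(uv[:,0]-K[0,2])/K[0,0],(uv[:,1]-K[1,2])/K[1,1],np.ones(len(uv))]
    d=d@R.from_rotvec(c['orientation']).as_matrix().T
    return c['eye']+d*((z-c['eye'][2])/d[:,2])[:,None]
def cork(c,lo=(3,90,120),hi=(18,255,255),roi=(255,150,350,240)):
    h=cv2.cvtColor(c['color'],cv2.COLOR_RGB2HSV);m=cv2.inRange(h,lo,hi)
    x0,y0,x1,y1=roi;k=np.zeros_like(m);k[y0:y1,x0:x1]=m[y0:y1,x0:x1]
    k=cv2.morphologyEx(k,cv2.MORPH_OPEN,np.ones((3,3)));k=cv2.morphologyEx(k,cv2.MORPH_CLOSE,np.ones((7,7)))
    q=max(cv2.findContours(k,0,2)[0],key=cv2.contourArea);return cv2.minAreaRect(q)
E
python3 - <<'E'
from h import *
c=dict(np.load('top.npz'))
img=c['color'];print(cv2.cvtColor(img,cv2.COLOR_RGB2HSV)[[190,200,210,190,240],[290,300,310,350,300]])
for roi in((255,150,350,240),(335,245,420,325)):
    r=cork(c,roi=roi);print(r)
    p=px2pl(c,cv2.boxPoints(r),0.016);print(p.round(4),p.mean(0).round(4),np.linalg.norm(p[1]-p[0]),np.linalg.norm(p[2]-p[1]))
# upstand: depth profile at several columns
for u in(60,120,240,300,360,520):
    col=c['depth'][60:170,u].astype(float);K=c['K']
    v=np.arange(60,170);P=np.c_[(u-K[0,2])/K[0,0]*col,(v-K[1,2])/K[1,1]*col,col]@R.from_rotvec(c['orientation']).as_matrix().T+c['eye']
    t=P[np.abs(P[:,2]-.11)<.012]; b=P[(P[:,2]<.1)&(P[:,2]>.015)&(v>110)]
    print(u,t[-1].round(4),b.round(3)[:8].tolist())
x=img[100:320,235:490]
cv2.imwrite('pics/crop0.png',cv2.resize(x,None,fx=3,fy=2.7)[:,:,::-1])
E
```

```text
[[ 15 161 200]
 [ 16 158 204]
 [ 15 160 204]
 [ 19 144 204]
 [ 18 148 205]]
((302.0, 194.5), (89.0, 94.0), 90.0)
[[ 0.7059  0.0916  0.016 ]
 [ 0.7137 -0.1668  0.016 ]
 [ 0.4693 -0.1717  0.016 ]
 [ 0.4618  0.0837  0.016 ]] [ 0.5877 -0.0408  0.016 ] 0.25849844190548815 0.24448231532705067
((377.0, 284.5), (79.0, 84.0), 90.0)
[[ 0.4519 -0.134   0.016 ]
 [ 0.4585 -0.3625  0.016 ]
 [ 0.2462 -0.3649  0.016 ]
 [ 0.2399 -0.1387  0.016 ]] [ 0.3491 -0.25    0.016 ] 0.2286321615697148 0.21230882916445223
60 [0.7066 0.5912 0.099 ] [[0.707, 0.591, 0.099], [0.707, 0.599, 0.082], [0.708, 0.605, 0.066], [0.708, 0.612, 0.051], [0.708, 0.617, 0.039]]
120 [0.7069 0.4338 0.1081] [[0.707, 0.438, 0.095], [0.707, 0.441, 0.083], [0.708, 0.448, 0.062], [0.708, 0.452, 0.05], [0.708, 0.456, 0.035], [0.707, 0.46, 0.023]]
240 [0.7069 0.1265 0.1024] [[0.707, 0.127, 0.09], [0.708, 0.129, 0.071], [0.708, 0.13, 0.055], [0.708, 0.131, 0.041], [0.708, 0.132, 0.027]]
300 [ 0.708  -0.028   0.1073] [[0.708, -0.029, 0.093], [0.707, -0.029, 0.085], [0.707, -0.03, 0.073], [0.707, -0.03, 0.056], [0.708, -0.031, 0.041], [0.707, -0.031, 0.029]]
360 [ 0.7081 -0.1829  0.1039] [[0.707, -0.184, 0.095], [0.708, -0.187, 0.078], [0.708, -0.189, 0.066], [0.708, -0.192, 0.05], [0.709, -0.195, 0.03], [0.708, -0.196, 0.022]]
520 [ 0.7076 -0.5965  0.1037] [[0.708, -0.603, 0.09], [0.708, -0.611, 0.073], [0.708, -0.617, 0.06], [0.708, -0.622, 0.049], [0.707, -0.627, 0.039], [0.708, -0.638, 0.017]]
```

View pics/crop0.png

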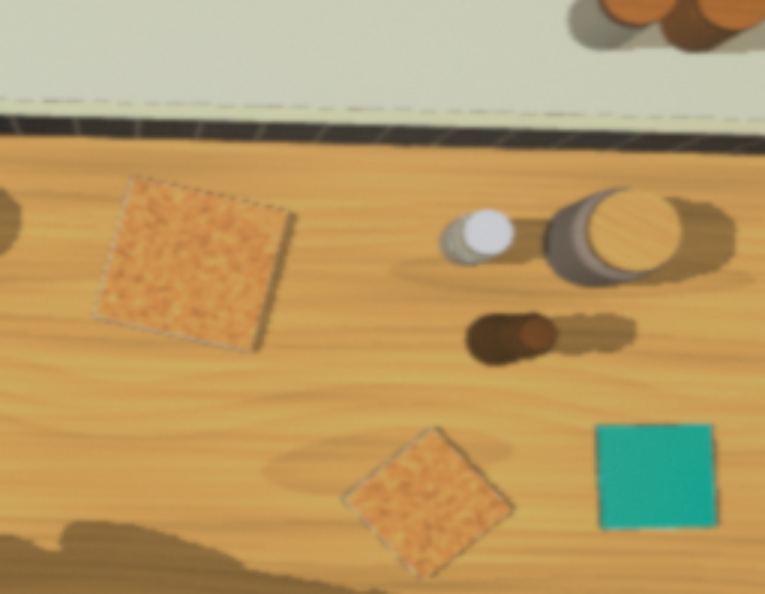

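The crop confirms it: the cork square at crop (195,263), which is (300,197) in the full picture, is clearly larger than the one at (428,502). It sits about 10° askew, with its upper edge near the upstand.

```bash
cat >> h.py <<'E'
def cloud(c):
    d=c['depth'].astype(float);v,u=np.indices(d.shape);K=c['K']
    return np.dstack([(u-K[0,2])/K[0,0]*d,(v-K[1,2])/K[1,1]*d,d])@R.from_rotvec(c['orientation']).as_matrix().T+c['eye']
def tile(c,box=(.45,.70,-.15,.1),zr=(.008,.03)):
    P=cloud(c);m=(P[...,2]>zr[0])&(P[...,2]<zr[1])&(P[...,0]>box[0])&(P[...,0]<box[1])&(P[...,1]>box[2])&(P[...,1]<box[3])
    m=cv2.morphologyEx(m.astype(np.uint8),cv2.MORPH_OPEN,np.ones((3,3)))
    q=max(cv2.findContours(m,0,2)[0],key=cv2.contourArea)
    w=px2pl(c,q[:,0],float(np.median(P[m>0][:,2])))
    return cv2.minAreaRect((w[:,:2]*1000).astype(np.float32)),np.median(P[m>0][:,2])
def goto(s,p):
    """shift in tool axes (cm) to world TCP p"""
    M=R.from_rotvec(s['tcp_rot']).as_matrix();print('t',s['time'],'pos',s['tool_pos'].round(4),'F',s['force'].round(1),'toolx',M[:,0].round(3),'tooly',M[:,1].round(3),'z',M[:,2].round(3),'w',round(s['grip_width'],3),'gf',s['grip_force']);print('shift cm',(M.T@(np.array(p)-s['tool_pos'])*100).round(2))
E
python3 - <<'E'
from h import *
from cell import *
c=dict(np.load('top.npz'));print(tile(c))
P=cloud(c);print('table',np.median(P[230:260,260:330,2]))
M=R.from_rotvec(read_state()['tcp_rot']).as_matrix()
print('yaw of tool y',np.degrees(np.arctan2(M[1,1],M[0,1])))
goto(read_state(),(.46,-.03,.23))
E
```

```text
(((578.5398559570312, -30.46930694580078), (148.68167114257812, 149.25379943847656), 77.75076293945312), np.float64(0.015541376794535822))
table -0.00021091338974066343
yaw of tool y 70.30301728926378
t 0.1 pos [0.2021 0.5644 0.2305] F [-0.5  0.1  0.6] toolx [-0.941  0.337 -0.   ] tooly [ 0.337  0.941 -0.002] z [-0.001 -0.001 -1.   ] w 0.998 gf 0.0
shift cm [-44.32 -47.27   0.12]
```

```bash
python3 -m inch '[1,-2.77,-2.95,0,0, 1,-2.77,-2.95,0,0, 1,-2.77,-2.95,0,0, 1,-2.77,-2.95,0,0, 1,-2.77,-2.95,0,0]'
python3 -m inch '[1,-2.77,-2.95,0,0, 1,-2.77,-2.95,0,0, 1,-2.77,-2.95,0,0, 1,-2.77,-2.95,0,0, 1,-2.77,-2.95,0,0]'
python3 -m inch '[1,-2.77,-2.95,0,0, 1,-2.77,-2.95,0,0, 1,-2.77,-2.95,0,0, 1,-2.77,-2.95,0,0, 1,-2.77,-2.95,0,0]'
python3 -m inch '[1,-2.77,-2.95,0,0, 1,0,0,0,-6.57, 1,0,0,0,-6.57, 1,0,0,0,-6.57, 1,0,0,0,0]'
python3 - <<'E'
from h import *
from cell import *
goto(read_state(),(.455,-.03,.03))
print(read_state()['joint_positions'].round(3))
E
```

```text
time: 0.52
tool_pos: [0.283, 0.3774, 0.2308]
tcp_rot: [-0.536, -3.095, 0.001]
force: [0.8, -0.2, -0.4]
grip_width: 1.002
grip_force: 0.0
time: 0.93
tool_pos: [0.3636, 0.1919, 0.2312]
tcp_rot: [0.537, 3.095, -0.0]
force: [1.1, 0.8, -0.1]
grip_width: 1.002
grip_force: 0.0
time: 1.35
tool_pos: [0.4444, 0.0062, 0.2312]
tcp_rot: [-0.538, -3.095, -0.0]
force: [0.5, 0.1, 0.5]
grip_width: 0.999
grip_force: 0.0
time: 1.77
tool_pos: [0.4601, -0.0294, 0.2309]
tcp_rot: [0.003, -3.141, -0.0]
force: [-0.6, -0.8, 0.3]
grip_width: 1.002
grip_force: 0.0
t 1.7667 pos [ 0.4601 -0.0294  0.2309] F [-0.6 -0.8  0.3] toolx [-1.    -0.002  0.001] tooly [-0.002  1.     0.   ] z [-0.001  0.    -1.   ] w 1.002 gf 0.0
shift cm [ 0.5  -0.06 20.09]
[-0.064  0.054 -0.365  1.154  0.    -0.066]
```

```bash
python3 -m inch '[1,0.6,0,4,0, 1,0,0,4,0, 1,0,0,4,0, 1,0,0,4,0, 1,0,0,4,0]'
python3 -m inch '[1,0,0,2,0, 1,0,0,0.5,0, 1,0,0,0.4,0, 1,0,0,0,0]'
python3 -m inch '[1,0,0,0.4,0, 1,0,0,0.3,0,1,0,0,0,0]'
python3 - <<'E'
from cell import *
import cv2
c=capture('wrist');cv2.imwrite('pics/w1.png',c['color'][:,:,::-1])
E
```

```text
time: 2.18
tool_pos: [0.4542, -0.0286, 0.0299]
tcp_rot: [0.005, 3.141, -0.0]
force: [-0.0, -0.9, -0.8]
grip_width: 1.002
grip_force: 0.0
time: 2.52
tool_pos: [0.4548, -0.0288, 0.0026]
tcp_rot: [0.001, 3.141, -0.0]
force: [0.6, -0.5, 0.1]
grip_width: 0.999
grip_force: 0.0
time: 2.77
tool_pos: [0.4553, -0.0289, -0.004]
tcp_rot: [0.0, 3.14, -0.0]
force: [-0.2, -0.1, 0.6]
grip_width: 1.002
grip_force: 0.0
```

View pics/w1.png

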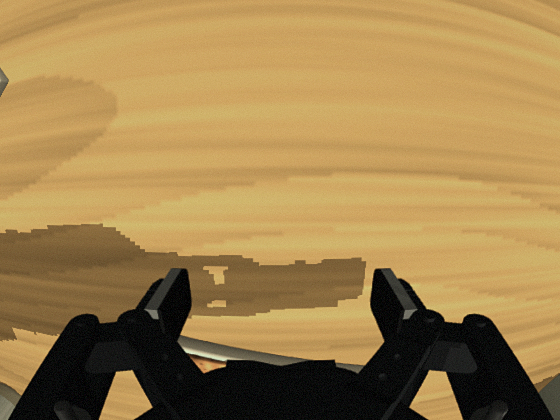

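The wrist view shows the two open fingertips, at (170,285) and (385,285), just above the bare worktop. The tile is out of sight behind the hand. I'll go down the last few millimetres and slide.

```bash
python3 -m inch '[1,0,0,0.3,0, 1,0,0,0.2,0, 1,-1,0,0,0, 1,-1,0,0,0, 1,-1,0,0,0]'
python3 -m inch '[1,-0.8,0,0,0, 1,-0.8,0,0,0, 1,-0.8,0,0,0, 1,-0.8,0,0,0, 1,-0.8,0,0,0]'
python3 -m inch '[1,-0.6,0,0,0, 1,-0.3,0,0,0,1,0,0,0,0]'
python3 - <<'E'
from h import *
from cell import *
goto(read_state(),(.5465,-.03,-.009))
c=capture('top');print(tile(c))
E
```

```text
time: 3.23
tool_pos: [0.4854, -0.0291, -0.0097]
tcp_rot: [-0.0, -3.141, 0.001]
force: [-4.3, -2.0, 1.5]
grip_width: 0.998
grip_force: 2.5
time: 3.65
tool_pos: [0.5225, -0.03, -0.0104]
tcp_rot: [-0.002, -3.136, 0.004]
force: [-8.9, -2.7, 5.5]
grip_width: 1.003
grip_force: 4.0
time: 3.9
tool_pos: [0.5336, -0.0292, -0.0102]
tcp_rot: [-0.0, -3.14, 0.001]
force: [-2.5, -0.5, -0.1]
grip_width: 0.996
grip_force: 1.0
t 3.9 pos [ 0.5336 -0.0292 -0.0102] F [-2.5 -0.5 -0.1] toolx [-1.     0.     0.002] tooly [ 0.     1.    -0.001] z [-0.002 -0.001 -1.   ] w 0.996 gf 1.0107603901997209
shift cm [-1.29 -0.08 -0.13]
(((620.6920166015625, -14.023605346679688), (143.70407104492188, 150.35072326660156), 1.372737169265747), np.float64(0.01539071091746258))
```

```bash
python3 -m inch '[1,1,0,0,0, 1,0,-1.5,0,0, 1,0,0,0,0]'
python3 - <<'E'
from h import *
from cell import *
s=read_state();goto(s,(.5465,-.014,-.009))
E
```

```text
time: 4.2
tool_pos: [0.5233, -0.0448, -0.0095]
tcp_rot: [0.001, 3.141, -0.001]
force: [0.0, -0.0, -0.8]
grip_width: 1.0
grip_force: 0.0
t 4.2 pos [ 0.5233 -0.0448 -0.0095] F [ 0.  -0.  -0.8] toolx [-1.     0.    -0.001] tooly [ 0.  1. -0.] z [ 0.001 -0.    -1.   ] w 1.0 gf 0.0
shift cm [-2.31  3.08 -0.05]
```

```bash
python3 -m inch '[1,0,3.1,0,0, 1,-0.8,0,0,0, 1,-0.6,0,0,0, 1,-0.3,0,0,0, 1,0,0,0,0]'
for i in 1 2 3; do :; done
python3 -m inch '[1,-0.2,0,0,0, 1,-0.1,0,0,0]'
python3 -m inch '[1,-0.1,0,0,0, 1,-0.1,0,0,0]'
python3 -m inch '[1,-0.1,0,0,0, 1,0,0,0,0]'
python3 - <<'E'
from h import *
from cell import *
c=capture('top');print(tile(c,box=(.45,.705,-.15,.1)))
E
```

```text
time: 4.62
tool_pos: [0.5387, -0.012, -0.0099]
tcp_rot: [0.002, -3.138, -0.003]
force: [-6.2, 2.0, 3.2]
grip_width: 0.997
grip_force: 3.0
time: 4.78
tool_pos: [0.5398, -0.0122, -0.0102]
tcp_rot: [0.001, -3.135, -0.003]
force: [-12.7, 2.2, 10.5]
grip_width: 1.0
grip_force: 6.3
time: 4.95
tool_pos: [0.5412, -0.0124, -0.0102]
tcp_rot: [0.001, -3.135, -0.002]
force: [-11.4, 1.5, 8.7]
grip_width: 1.002
grip_force: 5.6
time: 5.12
tool_pos: [0.5433, -0.0127, -0.0102]
tcp_rot: [0.001, -3.136, -0.001]
force: [-7.7, 0.5, 5.9]
grip_width: 0.998
grip_force: 4.2
(((666.3485107421875, -15.451042175292969), (74.68186950683594, 145.72291564941406), 1.7240110635757446), np.float64(0.015263088885042686))
```

```bash
for i in 1; do python3 -m inch '[1,-0.1,0,0,0, 1,0,0,0,0]'; done | grep -E 'pos|force'
python3 -m inch '[1,-0.1,0,0,0, 1,0,0,0,0]'| grep -E 'pos|force:'
python3 -m inch '[1,-0.1,0,0,0, 1,0,0,0,0]'| grep -E 'pos|force:'
python3 -m inch '[1,-0.1,0,0,0, 1,0,0,0,0]'| grep -E 'pos|force:'
```

```text
tool_pos: [0.5439, -0.0127, -0.0103]
force: [-9.5, 1.0, 5.9]
grip_force: 4.9
tool_pos: [0.5448, -0.0128, -0.0102]
force: [-9.3, 0.9, 7.2]
grip_force: 4.8
tool_pos: [0.546, -0.0129, -0.0103]
force: [-9.2, 0.5, 5.0]
grip_force: 4.4
tool_pos: [0.5471, -0.0129, -0.0103]
force: [-9.0, 0.5, 5.7]
grip_force: 4.5
```

```bash
python3 -m inch '[1,-0.1,0,0,0, 1,0,0,0,0]'| grep -E 'pos|force:'
python3 -m inch '[1,-0.1,0,0,0, 1,0,0,0,0]'| grep -E 'pos|force:'
python3 -m inch '[1,-0.1,0,0,0, 1,0,0,0,0]'| grep -E 'pos|force:'
python3 - <<'E'
from h import *
from cell import *
c=capture('top');cv2.imwrite('pics/t2.png',cv2.resize(c['color'][110:270,200:400],None,fx=4,fy=3.7)[:,:,::-1])
E
```

```text
tool_pos: [0.5476, -0.0129, -0.0103]
force: [-10.2, -0.4, 9.0]
grip_force: 5.5
tool_pos: [0.5476, -0.013, -0.0103]
force: [-13.8, -0.1, 10.8]
grip_force: 6.9
tool_pos: [0.5476, -0.013, -0.0105]
force: [-16.5, -0.1, 13.4]
grip_force: 8.2
```

View pics/t2.png

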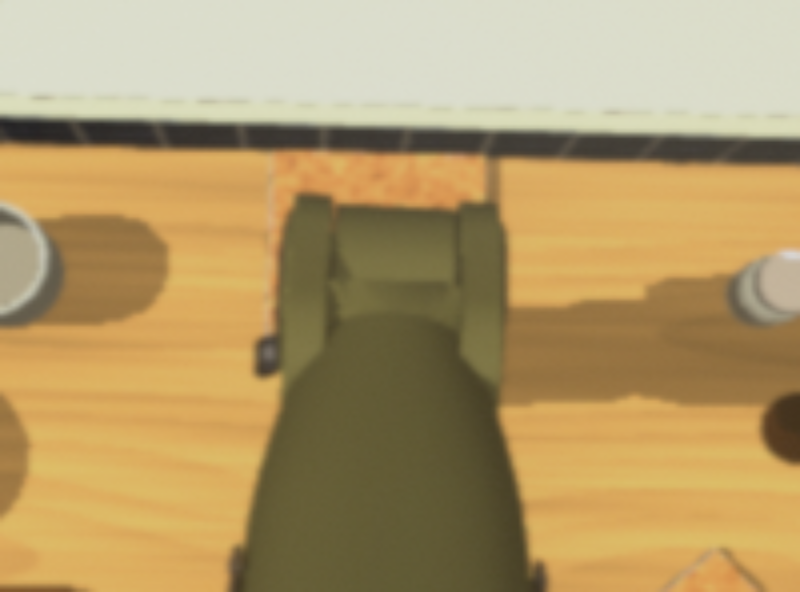

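The top crop shows the tile's far edge (crop row 152) flush and square against the foot of the upstand. Its sides are at columns 272 and 490, and the hand is centred on its near edge. I'll reseat the fingertips lower for a bite near the bottom corner.

```bash
python3 -m inch '[1,0.8,0,0,0, 1,0,0,0,0]'| grep -E 'pos|force:'
python3 -m inch '[1,0,0,0.15,0, 1,0,0,0,0]'| grep -E 'pos|force:'
python3 -m inch '[1,-0.4,0,0,0, 1,-0.1,0,0,0, 1,0,0,0,0]'| grep -E 'pos|force:'
```

```text
tool_pos: [0.5446, -0.0131, -0.0098]
force: [1.2, 0.3, -1.0]
grip_force: 0.0
tool_pos: [0.5467, -0.013, -0.011]
force: [0.7, 0.1, -0.2]
grip_force: 0.0
tool_pos: [0.5476, -0.0129, -0.0118]
force: [-9.4, -1.0, 7.5]
grip_force: 4.6
```

```bash
python3 -m inch '[1,0,0,-0.15,0, 1,0,0,-0.15,0, 1,0,0,-0.15,0, 1,0,0,0,0]'| grep -E 'pos|force:'
python3 -m inch '[1,0,0,-0.15,0, 1,0,0,-0.15,0, 1,0,0,-0.15,0, 1,0,0,0,0]'| grep -E 'pos|force:'
```

```text
tool_pos: [0.5475, -0.013, -0.0081]
force: [-5.1, -1.4, -3.3]
grip_force: 2.6
tool_pos: [0.5476, -0.0129, -0.0034]
force: [-6.1, -0.5, -3.1]
grip_force: 3.0
```

```bash
python3 -m inch '[1,-0.1,0,-0.3,0, 1,0,0,-0.3,0, 1,0,0,-0.4,0, 1,0,0,-0.4,0, 1,0,0,-0.4,0]'| grep -E 'pos|force:'
python3 -m inch '[1,-0.05,0,-0.4,0, 1,-0.06,0,-0.4,0, 1,-0.07,0,-0.4,0, 1,0,0,0,0]'| grep -E 'pos|force:'
```

```text
tool_pos: [0.5485, -0.0129, 0.0145]
force: [-5.2, -1.0, -4.3]
grip_force: 2.5
tool_pos: [0.5504, -0.0128, 0.0271]
force: [-6.1, -0.1, -2.5]
grip_force: 3.2
```

Run:
```python
from h import *
from cell import *
c=capture('scene');cv2.imwrite('pics/s3.png',cv2.resize(c['color'][180:300,190:370],None,fx=4.4,fy=4.4)[:,:,::-1])
```

```text
(no output)
```

View pics/s3.png

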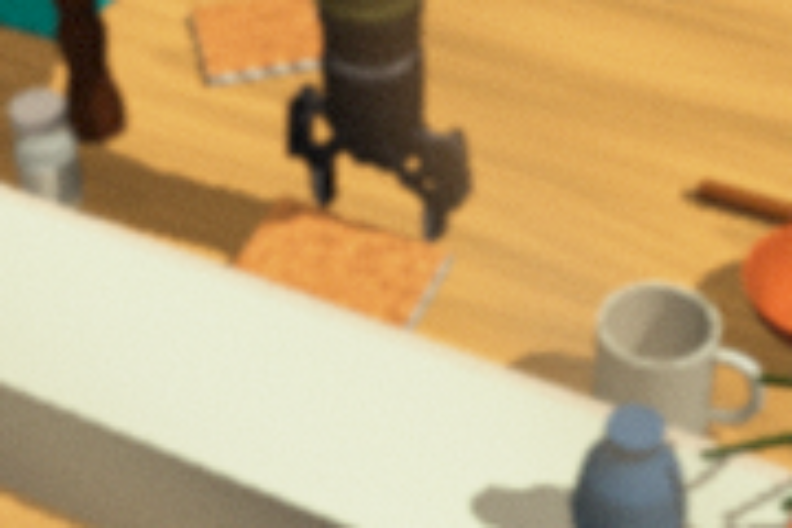

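The scene crop shows the near edge lifted on both fingertips, around (320,205) and (435,240), with the far edge hidden behind the upstand. The contact is holding, so I'll carry on up the arc.

```bash
python3 -m inch '[1,-0.11,0,-0.4,0, 1,-0.11,0,-0.4,0, 1,-0.13,0,-0.4,0, 1,-0.13,0,-0.4,0, 1,0,0,0,0]'| grep -E 'pos|force:'
python3 -m inch '[1,-0.15,0,-0.4,0, 1,-0.15,0,-0.4,0, 1,-0.16,0,-0.4,0, 1,-0.17,0,-0.4,0, 1,0,0,0,0]'| grep -E 'pos|force:'
```

```text
tool_pos: [0.5602, -0.0129, 0.0454]
force: [1.2, -0.5, -0.2]
grip_force: 0.0
tool_pos: [0.5655, -0.0129, 0.0609]
force: [0.4, -0.2, 1.2]
grip_force: 0.0
```

Run:
```python
from h import *
from cell import *
s=read_state();print(s['time'],s['force'])
c=capture('scene');cv2.imwrite('pics/s4.png',cv2.resize(c['color'][180:300,190:370],None,fx=4.4,fy=4.4)[:,:,::-1])
```

```text
9.2667 [ 0.39674891 -0.19999465  1.23487073]
```

View pics/s4.png

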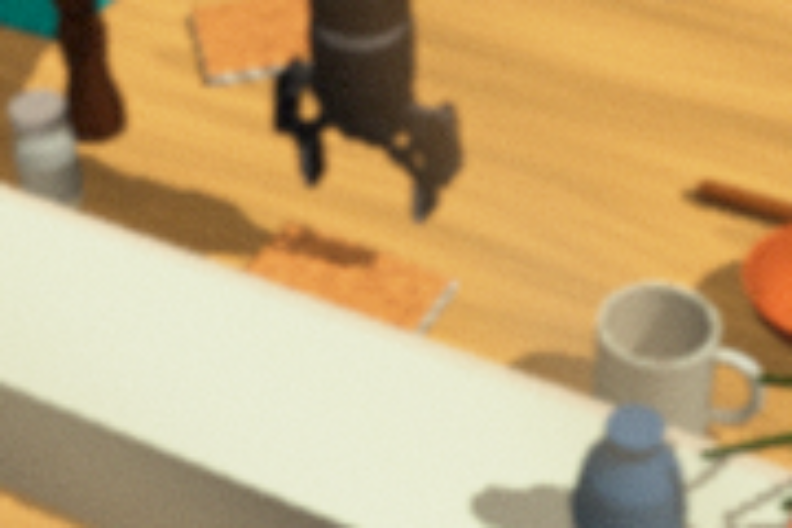

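The crop shows the tile lying flat again at the upstand with the fingers clear above it: the contact slipped at about 15° because the push was too light. I'll go back and repeat with about 13 N.

```bash
python3 -m inch '[1,2,0,0,0, 1,2,0,0,0, 1,0,0,3.5,0, 1,0,0,3.2,0, 1,0,0,0,0]'| grep -E 'pos|force:'
python3 -m inch '[1,0,0,0.5,0, 1,0,0,0,0, 1,0,0,0,0]'| grep -E 'pos|force:'
python3 - <<'E'
from h import *
from cell import *
goto(read_state(),(.5476,-.015,-.012))
E
```

```text
tool_pos: [0.5195, -0.0128, -0.0118]
force: [-1.9, -1.8, 0.3]
grip_force: 0.0
tool_pos: [0.5256, -0.0129, -0.011]
force: [-0.4, -0.7, 0.4]
grip_force: 0.0
t 9.9833 pos [ 0.5256 -0.0129 -0.011 ] F [-0.4 -0.7  0.4] toolx [-1.    -0.    -0.002] tooly [-0.  1. -0.] z [ 0.002 -0.    -1.   ] w 1.0 gf 0.0
shift cm [-2.2  -0.21  0.11]
```

```bash
python3 -m inch '[1,-0.8,0,0,0, 1,-0.6,0,0,0, 1,-0.4,0,0,0, 1,-0.2,0,0,0, 1,0,0,0.05,0]'| grep -E 'pos|force:'
python3 -m inch '[1,-0.2,0,0,0, 1,-0.2,0,0,0, 1,-0.1,0,0,0, 1,0,0,0,0]'| grep -E 'pos|force:'
python3 -m inch '[1,-0.1,0,0,0, 1,0,0,0,0, 1,0,0,0,0]'| grep -E 'pos|force:'
```

```text
tool_pos: [0.5448, -0.0129, -0.0125]
force: [-0.7, -0.4, -0.2]
grip_force: 0.2
tool_pos: [0.5448, -0.0129, -0.0131]
force: [-13.5, 0.4, 14.0]
grip_force: 8.1
tool_pos: [0.5448, -0.0129, -0.0131]
force: [-16.1, 0.2, 16.3]
grip_force: 9.8
```

```bash
python3 -m inch '[1,0,0,-0.2,0, 1,0,0,0,0]'| grep -E 'pos|force:'
python3 -m inch '[1,0,0,-0.2,0, 1,0,0,0,0]'| grep -E 'pos|force:'
python3 -m inch '[1,0,0,-0.1,0, 1,0,0,0,0]'| grep -E 'pos|force:'
```

```text
tool_pos: [0.5476, -0.0129, -0.0114]
force: [-6.4, 0.3, 5.3]
grip_force: 3.7
tool_pos: [0.5476, -0.0129, -0.0098]
force: [-5.5, 0.1, -4.0]
grip_force: 2.7
tool_pos: [0.5476, -0.0129, -0.0089]
force: [-5.4, -0.2, -4.1]
grip_force: 2.7
```

```bash
python3 -m inch '[1,-0.2,0,-0.1,0, 1,-0.2,0,-0.1,0, 1,0,0,0,0]'| grep -E 'pos|force:'
python3 -m inch '[1,0,0,-0.2,0, 1,0,0,-0.2,0, 1,0,0,-0.2,0, 1,0,0,0,0]'| grep -E 'pos|force:'
```

```text
tool_pos: [0.5475, -0.0129, -0.0084]
force: [-12.8, -0.2, -4.3]
grip_force: 6.0
tool_pos: [0.5475, -0.0128, -0.0023]
force: [-12.0, 0.5, -4.4]
grip_force: 6.1
```

```bash
python3 -m inch '[1,0,0,-0.3,0, 1,0,0,-0.4,0, 1,0,0,-0.4,0, 1,0,0,-0.4,0, 1,0,0,0,0]'| grep -E 'pos|force:'
python3 -m inch '[1,-0.05,0,-0.3,0, 1,-0.05,0,-0.3,0, 1,-0.05,0,-0.3,0,1,0,0,0,0]'| grep -E 'pos|force:'
```

```text
tool_pos: [0.5484, -0.0128, 0.0134]
force: [-12.1, 0.1, -2.5]
grip_force: 5.6
tool_pos: [0.5494, -0.0128, 0.0222]
force: [-12.4, 0.1, -1.6]
grip_force: 6.1
```

```bash
python3 -m inch '[1,-0.06,0,-0.37,0, 1,-0.07,0,-0.37,0, 1,-0.09,0,-0.37,0, 1,-0.1,0,-0.37,0, 1,0,0,0,0]'| grep -E 'pos|force:'
python3 -m inch '[1,-0.12,0,-0.37,0, 1,-0.12,0,-0.37,0, 1,-0.13,0,-0.36,0, 1,0,0,0,0]'| grep -E 'pos|force:'
```

```text
tool_pos: [0.5526, -0.0128, 0.0372]
force: [-13.6, 0.2, -0.1]
grip_force: 6.7
tool_pos: [0.5559, -0.0128, 0.0482]
force: [-16.1, -0.2, 0.8]
grip_force: 7.5
```

```bash
python3 -m inch '[1,-0.1,0,-0.4,0, 1,-0.13,0,-0.4,0, 1,-0.14,0,-0.4,0, 1,-0.16,0,-0.4,0, 1,0,0,0,0]'| grep -E 'pos|force:'
python3 -m inch '[1,-0.17,0,-0.36,0, 1,-0.18,0,-0.36,0, 1,-0.2,0,-0.36,0, 1,0,0,0,0]'| grep -E 'pos|force:'
```

```text
tool_pos: [0.5641, -0.0128, 0.0653]
force: [-12.1, -1.0, 3.4]
grip_force: 6.0
tool_pos: [0.5707, -0.0128, 0.0765]
force: [-9.8, -0.1, 1.3]
grip_force: 4.6
```

```bash
cat >> h.py <<'E'
def tilt(c,x0=.5,x1=.704,y0=-.085,y1=.055,z0=.012,z1=.2):
    P=cloud(c);h=cv2.cvtColor(c['color'],cv2.COLOR_RGB2HSV)
    m=(P[...,0]>x0)&(P[...,0]<x1)&(P[...,1]>y0)&(P[...,1]<y1)&(P[...,2]>z0)&(P[...,2]<z1)&(h[...,0]<18)&(h[...,1]>80)&(c['depth']>0)
    m=cv2.erode(m.astype(np.uint8),np.ones((3,3)))>0
    q=P[m];
    for _ in range(4):
        o=q.mean(0);n=np.linalg.svd(q-o)[2][2];q=q[np.abs((q-o)@n)<.004]
    n=n*np.sign(n[2]+1e-9);print('n',len(q),'normal',n.round(3),'tilt',np.degrees(np.arccos(n[2])).round(1),'max z',q[:,2].max().round(4),'at x',q[q[:,2].argmax()].round(4),'y',np.percentile(q[:,1],[1,99]).round(4))
E
python3 -m inch '[1,-0.2,0,-0.05,0, 1,0,0,0,0]'| grep -E 'pos|force:'
python3 - <<'E'
from h import *
from cell import *
for k in('scene','top'):
    try: tilt(capture(k))
    except Exception as e: print(k,e)
E
```

```text
tool_pos: [0.5706, -0.0128, 0.0761]
force: [-13.6, 0.3, 4.6]
grip_force: 7.2
n 254 normal [ 0.718 -0.017  0.696] tilt 45.9 max z 0.0898 at x [ 0.6103 -0.0174  0.0898] y [-0.0768  0.0483]
top zero-size array to reduction operation maximum which has no identityh.py:30: RuntimeWarning: Mean of empty slice.
  o=q.mean(0);n=np.linalg.svd(q-o)[2][2];q=q[np.abs((q-o)@n)<.004]
  ret = um.true_divide(
```

```bash
python3 -m inch '[1,-0.25,0,-0.4,0, 1,-0.27,0,-0.4,0, 1,-0.3,0,-0.4,0, 1,-0.3,0,-0.38,0, 1,0,0,0,0]'| grep -E 'pos|force:'
python3 -m inch '[1,-0.35,0,-0.35,0, 1,-0.4,0,-0.35,0, 1,-0.4,0,-0.35,0, 1,0,0,0,0]'| grep -E 'pos|force:'
python3 - <<'E'
from h import *
from cell import *
tilt(capture('scene'))
E
```

```text
tool_pos: [0.5842, -0.0128, 0.0933]
force: [-12.2, -0.1, 6.3]
grip_force: 6.2
tool_pos: [0.5959, -0.0128, 0.1044]
force: [-13.0, -0.6, 10.8]
grip_force: 8.2
n 651 normal [ 0.798 -0.01   0.603] tilt 52.9 max z 0.1508 at x [0.6017 0.0413 0.1508] y [-0.0788  0.0502]
```

```bash
python3 -m inch '[1,-0.3,0,-0.4,0, 1,-0.4,0,-0.35,0, 1,-0.4,0,-0.3,0, 1,-0.4,0,-0.25,0, 1,0,0,0,0]'| grep -E 'pos|force:'
python3 -m inch '[1,-0.3,0,-0.2,0, 1,-0.3,0,-0.15,0, 1,-0.3,0,-0.15,0, 1,0,0,0,0]'| grep -E 'pos|force:'
python3 - <<'E'
from h import *
from cell import *
tilt(capture('scene'))
E
```

```text
tool_pos: [0.6143, -0.0128, 0.1177]
force: [-5.5, 0.4, 5.3]
grip_force: 3.7
tool_pos: [0.6234, -0.0128, 0.1226]
force: [-5.2, 0.2, 5.3]
grip_force: 3.5
n 735 normal [ 0.883 -0.002  0.47 ] tilt 62.0 max z 0.1407 at x [ 0.64   -0.0403  0.1407] y [-0.0793  0.0487]
```

```bash
python3 -m inch '[1,-0.4,0,-0.18,0, 1,-0.4,0,-0.16,0, 1,-0.4,0,-0.14,0, 1,0,0,0,0]'| grep -E 'pos|force:'
python3 -m inch '[1,-0.4,0,-0.13,0, 1,-0.4,0,-0.12,0, 1,-0.4,0,-0.11,0, 1,0,0,0,0]'| grep -E 'pos|force:'
python3 - <<'E'
from h import *
from cell import *
c=capture('scene');tilt(c,z0=.06)
cv2.imwrite('pics/s5.png',cv2.resize(c['color'][180:300,190:370],None,fx=4.4,fy=4.4)[:,:,::-1])
E
```

```text
tool_pos: [0.6362, -0.0128, 0.128]
force: [-3.9, 0.6, 6.8]
grip_force: 4.2
tool_pos: [0.6488, -0.0129, 0.132]
force: [-3.4, -0.2, 8.0]
grip_force: 4.4
n 644 normal [0.954 0.005 0.299] tilt 72.6 max z 0.1491 at x [ 0.6658 -0.0063  0.1491] y [-0.0779  0.05  ]
```

View pics/s5.png

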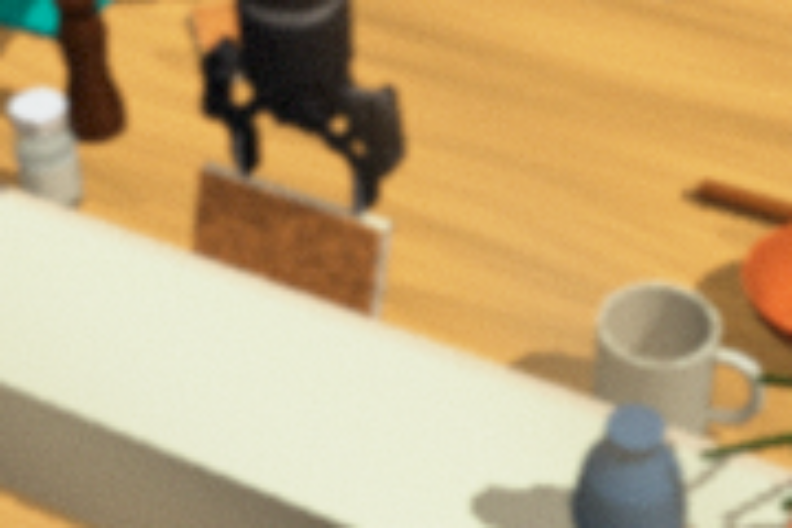

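The crop shows the pan stand about 74° up, with its dark cork side to the upstand and both fingertips on its top edge, at (245,165) and (365,205). Finishing the arc gently.

```bash
python3 -m inch '[1,-0.4,0,-0.12,0, 1,-0.4,0,-0.1,0, 1,-0.4,0,-0.08,0, 1,-0.4,0,-0.07,0, 1,0,0,0,0]'| grep -E 'pos|force:'
python3 -m inch '[1,-0.4,0,-0.05,0, 1,-0.4,0,-0.04,0, 1,-0.3,0,-0.02,0, 1,0,0,0,0]'| grep -E 'pos|force:'
python3 - <<'E'
from h import *
from cell import *
tilt(capture('scene'),z0=.1,x1=.73)
E
```

```text
tool_pos: [0.6652, -0.0128, 0.1354]
force: [-2.1, -0.4, 6.3]
grip_force: 3.0
tool_pos: [0.6763, -0.0129, 0.1366]
force: [-0.8, 0.5, 6.1]
grip_force: 2.9
n 422 normal [ 0.994 -0.004  0.107] tilt 83.9 max z 0.1517 at x [0.6914 0.0297 0.1517] y [-0.0789  0.0499]
```

```bash
python3 -m inch '[1,-0.3,0,0,0, 1,-0.3,0,0,0, 1,-0.3,0,0,0, 1,-0.3,0,0,0, 1,0,0,0,0]'| grep -E 'pos|force:'
python3 -m inch '[1,-0.2,0,0,0, 1,-0.2,0,0,0, 1,-0.1,0,0,0, 1,0,0,0,0]'| grep -E 'pos|force:'
python3 - <<'E'
from h import *
from cell import *
tilt(capture('scene'),z0=.115,x1=.73)
E
```

```text
tool_pos: [0.6887, -0.0128, 0.1369]
force: [-0.6, -1.0, 6.4]
grip_force: 3.3
tool_pos: [0.6934, -0.0128, 0.1368]
force: [0.5, 0.3, 6.6]
grip_force: 3.0
n 264 normal [-1.     0.001  0.012] tilt 89.3 max z 0.1528 at x [ 0.7102 -0.0241  0.1528] y [-0.0784  0.0497]
```

```bash
python3 -m inch '[1,0,0,-0.3,0, 1,0,0,-0.5,0, 1,0,0,-1,0, 1,0,0,-2,0, 1,0,0,-2,0]'| grep -E 'pos|force:'
python3 -m inch '[1,0,0,0,7, 1,0,0,0,7, 1,0,0,0,7, 1,0,0,0,7, 1,0,0,0,7]'| grep -E 'pos|force:'
python3 -m inch '[1,0,0,0,7, 1,0,0,0,7, 1,0,0,0,7, 1,0,0,0,7, 1,0,0,0,7]'| grep -E 'pos|force:'
python3 -m inch '[1,0,0,0,7, 1,0,0,0,7, 1,0,0,0,6, 1,0,0,0,0, 1,0,0,0,0]'| grep -E 'pos|force:'
python3 - <<'E'
from h import *
from cell import *
goto(read_state(),(.6995,-.0145,.122))
tilt(capture('scene'),z0=.115,x1=.73)
E
```

```text
tool_pos: [0.6899, -0.0128, 0.1934]
force: [0.1, -0.2, 0.9]
grip_force: 0.0
tool_pos: [0.6907, -0.0128, 0.1938]
force: [-0.8, -0.2, -0.2]
grip_force: 0.0
tool_pos: [0.6907, -0.0128, 0.1937]
force: [0.1, 0.7, -0.4]
grip_force: 0.0
tool_pos: [0.6906, -0.0129, 0.1935]
force: [-0.7, -0.1, -0.2]
grip_force: 0.0
t 20.1667 pos [ 0.6906 -0.0129  0.1935] F [-0.7 -0.1 -0.2] toolx [-0.003  1.    -0.   ] tooly [1.    0.003 0.001] z [ 0.001 -0.    -1.   ] w 0.999 gf 0.0
shift cm [-0.17  0.89  7.15]
n 202 normal [-0.998  0.002  0.059] tilt 86.6 max z 0.149 at x [ 0.7102 -0.074   0.149 ] y [-0.079  0.048]
```

```bash
python3 -m inch '[1,-0.17,0.85,0,0, 1,0,0,2.5,0, 1,0,0,2.5,0, 1,0,0,1.9,0, 1,0,0,0,0]'| grep -E 'pos|force:'
python3 -m inch '[0.6,0,0,0,0, 0.4,0,0,0,0, 0.3,0,0,0,0, 0.25,0,0,0,0, 0.25,0,0,0,0]'
python3 - <<'E'
from h import *
from cell import *
goto(read_state(),(.6995,-.0145,.122))
E
```

```text
tool_pos: [0.6958, -0.0145, 0.1193]
force: [-1.1, -0.0, -0.5]
grip_force: 0.0
time: 21.05
tool_pos: [0.6995, -0.0146, 0.1253]
tcp_rot: [2.22, 2.221, 0.002]
force: [-0.8, -0.1, 0.1]
grip_width: 0.299
grip_force: 0.0
t 21.05 pos [ 0.6995 -0.0146  0.1253] F [-0.8 -0.1  0.1] toolx [-0.  1. -0.] tooly [1.    0.    0.002] z [ 0.002 -0.    -1.   ] w 0.299 gf 0.0
shift cm [ 0.01 -0.    0.33]
```

Gap is now about 25 mm with no contact. Close.

```bash
python3 -m inch '[0.2,0,0,0,0, 0.15,0,0,0,0, 0.1,0,0,0,0, 0,0,0,0,0, 0,0,0,0,0]'
python3 -m inch '[0,0,0,0,0, 0,0,0,0,0]'
python3 - <<'E'
from h import *
from cell import *
tilt(capture('scene'),z0=.115,x1=.73)
E
```

```text
time: 21.47
tool_pos: [0.6996, -0.0145, 0.125]
tcp_rot: [2.22, 2.221, 0.002]
force: [1.0, -0.0, 5.7]
grip_width: 0.176
grip_force: 61.1
time: 21.63
tool_pos: [0.6996, -0.0145, 0.125]
tcp_rot: [2.22, 2.221, 0.002]
force: [-0.2, 0.8, 4.9]
grip_width: 0.173
grip_force: 61.1
n 161 normal [-0.998  0.002  0.058] tilt 86.7 max z 0.1503 at x [0.7113 0.0445 0.1503] y [-0.0798  0.0508]
```

```bash
python3 -m inch '[0,0,0,-0.3,0, 0,0,-0.5,-0.5,0, 0,0,-1,-0.5,0, 0,0,-2,0,0, 0,0,-2.5,0,0]'| grep -E 'pos|force'
python3 -m inch '[0,0,-3,0,0, 0,0,-3,0,0, 0,0,-3,0,0, 0,0,-3,0,0, 0,0,-3,0,0]'| grep -E 'pos|force'
python3 -m inch '[0,0,-2.5,0,0, 0,0,-1.5,0,0, 0,0,-0.7,0,0, 0,0,0,0,0, 0,0,0,0,0]'| grep -E 'pos|force'
python3 - <<'E'
from h import *
from cell import *
goto(read_state(),(.442,-.0145,.125))
tilt(capture('scene'),z0=.03,x0=.4,x1=.5)
E
```

```text
tool_pos: [0.6377, -0.0145, 0.1363]
force: [0.1, 0.4, -7.5]
grip_force: 59.3
tool_pos: [0.4851, -0.0145, 0.1362]
force: [0.1, 0.5, -6.6]
grip_force: 59.4
tool_pos: [0.4421, -0.0146, 0.1372]
force: [0.7, -0.7, -7.4]
grip_force: 59.4
t 22.9333 pos [ 0.4421 -0.0146  0.1372] F [ 0.7 -0.7 -7.4] toolx [-0.  1. -0.] tooly [1.    0.    0.001] z [ 0.001 -0.    -1.   ] w 0.179 gf 59.44108307361603
shift cm [ 0.01 -0.01  1.22]
n 787 normal [-1.     0.001  0.003] tilt 89.8 max z 0.1627 at x [ 0.4498 -0.0516  0.1627] y [-0.0786  0.0488]
```

```bash
python3 -m inch '[0,0,0,0.5,0, 0,0,0,0.4,0, 0,0,0,0.2,0, 0,0,0,0.1,0, 0,0,0,0,0]'| grep -E 'pos|force'
python3 -m inch '[0,0,0,0.1,0, 0,0,0,0,0]'| grep -E 'pos|force'
```

```text
tool_pos: [0.442, -0.0145, 0.1249]
force: [-0.3, 1.1, -4.1]
grip_force: 60.0
tool_pos: [0.4423, -0.0145, 0.1249]
force: [-1.9, 0.9, 5.5]
grip_force: 61.3
```

```bash
python3 -m inch '[0,0,0,-0.1,0, 0.27,0,0,0,0, 0.27,0,0,0,0, 0.27,0,0,0,0]'| grep -E 'pos|force|width'
python3 -m inch '[0.27,0,0.3,0,0, 0.27,0,0.3,0,0, 0.27,0,0.3,0,0, 0.27,0,0.3,0,0, 0.27,0,0,0,0]'| grep -E 'pos|force|width'
python3 - <<'E'
from h import *
from cell import *
tilt(capture('scene'),z0=.03,x0=.4,x1=.5)
E
```

```text
tool_pos: [0.4424, -0.0147, 0.1253]
force: [0.5, 0.4, -0.4]
grip_width: 0.274
grip_force: 0.0
tool_pos: [0.4546, -0.0146, 0.125]
force: [0.1, 0.7, 0.2]
grip_width: 0.271
grip_force: 0.0
n 673 normal [-0.996  0.002  0.091] tilt 84.8 max z 0.1487 at x [ 0.4638 -0.0715  0.1487] y [-0.0783  0.0486]
```

```bash
python3 -m inch '[0.27,0,0.25,0,0, 0.27,0,0.25,0,0, 0.27,0,0.25,0,0, 0.27,0,0.25,0,0, 0.27,0,0.2,0,0]'| grep -E 'pos|force|width'
python3 -m inch '[0.32,0,0,0,0, 0.37,0,0,0,0, 0.42,0,0,0,0, 0.47,0,0,0,0, 0.47,0,0,0,0]'| grep -E 'pos|force|width'
python3 - <<'E'
from h import *
from cell import *
tilt(capture('scene'),z0=.03,x0=.4,x1=.52)
E
```

```text
tool_pos: [0.4662, -0.0146, 0.125]
force: [-0.1, -0.8, -0.2]
grip_width: 0.27
grip_force: 0.1
tool_pos: [0.4656, -0.0146, 0.1249]
force: [0.4, 0.5, -0.6]
grip_width: 0.469
grip_force: 0.2
n 452 normal [-0.974  0.005  0.225] tilt 77.0 max z 0.1462 at x [ 0.4797 -0.0588  0.1462] y [-0.0777  0.0477]
```

```bash
python3 -m inch '[0.53,0,0,0.5,0, 0.6,0,-0.15,0.5,0, 0.66,0,-0.25,0.5,0, 0.72,0,-0.25,0.3,0, 0.72,0,0,0,0]'| grep -E 'pos|force|width'
python3 -m inch '[0.79,0,0,0,0, 0.86,0,-0.25,0,0, 0.93,0,-0.25,0,0, 1,0,-0.25,0,0, 1,0,0,0,0]'| grep -E 'pos|force|width'
python3 - <<'E'
from h import *
from cell import *
tilt(capture('scene'),z0=.03,x0=.4,x1=.52)
c=capture('scene');cv2.imwrite('pics/s6.png',cv2.resize(c['color'][130:270,210:400],None,fx=4.2,fy=4.2)[:,:,::-1])
E
```

```text
tool_pos: [0.4576, -0.0146, 0.1057]
force: [0.6, 0.4, -0.5]
grip_width: 0.719
grip_force: 0.2
tool_pos: [0.4512, -0.0146, 0.107]
force: [0.3, -0.1, -0.9]
grip_width: 0.999
grip_force: 0.2
n 172 normal [-0.972  0.     0.236] tilt 76.3 max z 0.1071 at x [0.4788 0.0387 0.1071] y [-0.076   0.0488]
```

View pics/s6.png

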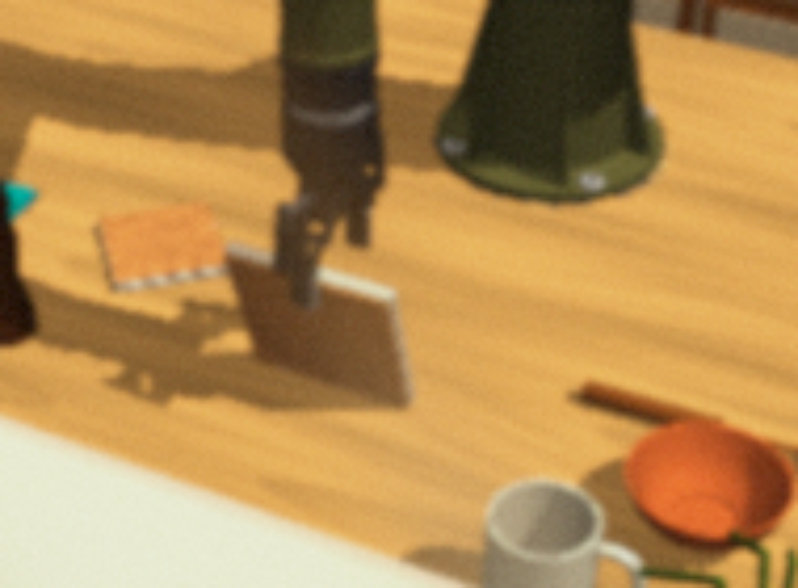

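The crop shows the tile leaning about 15° toward the upstand on the front finger at (300,290), cork side underneath, bottom edge running to (410,405), nothing nearby in the way. Now I'll lower it along the arc.

```bash
python3 -m inch '[1,0,0.4,0.15,0, 1,0,0.4,0.15,0, 1,0,0.4,0.16,0, 1,0,0.4,0.17,0, 1,0,0.37,0.17,0]'| grep -E 'pos|force'
python3 -m inch '[1,0,0.46,0.2,0, 1,0,0.46,0.2,0, 1,0,0.45,0.23,0, 1,0,0.45,0.23,0, 1,0,0.44,0.24,0]'| grep -E 'pos|force'
python3 -m inch '[1,0,0.42,0.3,0, 1,0,0.41,0.33,0, 1,0,0.4,0.34,0, 1,0,0.39,0.36,0, 1,0,0,0,0]'| grep -E 'pos|force'
python3 - <<'E'
from h import *
from cell import *
goto(read_state(),(.5136,-.0145,.0711))
c=capture('top');r=tile(c,box=(.38,.68,-.15,.12),zr=(.012,.14));print(r)
E
```

```text
tool_pos: [0.4723, -0.0146, 0.0987]
force: [1.4, -0.6, -1.0]
grip_force: 0.7
tool_pos: [0.4945, -0.0146, 0.0876]
force: [1.6, 0.4, -1.4]
grip_force: 0.7
tool_pos: [0.511, -0.0146, 0.074]
force: [2.6, 0.3, -1.0]
grip_force: 1.4
t 27.4333 pos [ 0.511  -0.0146  0.074 ] F [ 2.6  0.3 -1. ] toolx [-0.  1.  0.] tooly [1. 0. 0.] z [ 0.  0. -1.] w 1.001 gf 1.3890874944627285
shift cm [0.01 0.26 0.29]
(((496.46246337890625, 52.47584533691406), (110.24427795410156, 7.8658881187438965), 1.7735168933868408), np.float64(0.06548597498656505))
```

```bash
python3 -m inch '[1,0,0.4,0.4,0, 1,0,0.4,0.42,0, 1,0,0.4,0.43,0, 1,0,0.38,0.44,0, 1,0,0.36,0.44,0]'| grep -E 'pos|force'
python3 -m inch '[1,0,0.24,0.34,0, 1,0,0.24,0.34,0, 1,0,0.24,0.34,0, 1,0,0.23,0.34,0, 1,0,0,0,0]'| grep -E 'pos|force'
python3 - <<'E'
from h import *
from cell import *
goto(read_state(),(.5399,-.0145,.0394))
c=capture('scene');tilt(c,z0=.02,x0=.4,x1=.6)
E
```

```text
tool_pos: [0.5299, -0.0146, 0.0527]
force: [2.4, 0.0, -1.8]
grip_force: 1.1
tool_pos: [0.5395, -0.0146, 0.0391]
force: [3.1, 0.3, -2.7]
grip_force: 1.5
t 28.3167 pos [ 0.5395 -0.0146  0.0391] F [ 3.1  0.3 -2.7] toolx [-0.  1.  0.] tooly [ 1.  0. -0.] z [-0.  0. -1.] w 0.993 gf 1.5161610580980778
shift cm [ 0.01  0.04 -0.03]
n 22 normal [-0.062 -0.959  0.278] tilt 73.8 max z 0.1842 at x [0.555  0.017  0.1842] y [-0.0134  0.0166]
```

```bash
python3 -m inch '[1,0,0.18,0.27,0, 1,0,0.18,0.27,0, 1,0,0.17,0.27,0, 1,0,0.16,0.27,0, 1,0,0,0,0]'| grep -E 'pos|force'
python3 -m inch '[1,0,0.13,0.15,0, 1,0,0.12,0.15,0, 1,0,0.11,0.15,0, 1,0,0,0,0]'| grep -E 'pos|force'
python3 -m inch '[1,0,0.08,0.1,0, 1,0,0.08,0.1,0, 1,0,0.06,0.1,0, 1,0,0,0,0]'| grep -E 'pos|force'
```

```text
tool_pos: [0.5463, -0.0146, 0.0284]
force: [3.5, -0.3, -2.2]
grip_force: 1.8
tool_pos: [0.5499, -0.0145, 0.0242]
force: [3.7, -0.0, -2.4]
grip_force: 1.9
tool_pos: [0.5518, -0.0145, 0.0212]
force: [1.6, 0.1, -2.7]
grip_force: 1.6
```

```bash
python3 -m inch '[1,0,0.07,0.12,0, 1,0,0.06,0.12,0, 1,0,0.05,0.12,0, 1,0,0,0,0]'| grep -E 'pos|force'
python3 -m inch '[1,0,0.05,0.12,0, 1,0,0.05,0.1,0, 1,0,0,0,0]'| grep -E 'pos|force'
python3 - <<'E'
from h import *
from cell import *
goto(read_state(),(.5542,-.0145,.0167))
E
```

```text
tool_pos: [0.5527, -0.0146, 0.0174]
force: [0.7, 0.4, 0.2]
grip_force: 0.0
tool_pos: [0.5542, -0.0146, 0.0153]
force: [0.3, -0.3, -0.1]
grip_force: 0.0
t 30.0333 pos [ 0.5542 -0.0146  0.0153] F [ 0.3 -0.3 -0.1] toolx [-0.  1. -0.] tooly [ 1.     0.    -0.001] z [-0.001 -0.    -1.   ] w 1.003 gf 0.0
shift cm [ 0.01  0.   -0.14]
```

```bash
python3 -m inch '[1,0,0,-0.5,0, 1,0,0,-2,0, 1,0,0,-4,0, 1,0,0,-4,0, 1,0,0,-4,0]'| grep -E 'pos|force'
python3 -m inch '[1,4,0,0,0, 1,4,0,0,0, 1,4,0,0,0, 1,4,0,0,0, 1,4,0,0,0]'| grep -E 'pos|force'
python3 - <<'E'
from h import *
from cell import *
c=capture('top');print(tile(c,box=(.35,.69,-.15,.12)))
P=cloud(c);m=(P[...,0]>.47)&(P[...,0]<.58)&(P[...,1]>-.07)&(P[...,1]<.04);q=P[m];o=q.mean(0);print(o,np.linalg.svd(q-o)[2][2])
cv2.imwrite('pics/t7.png',c['color'][:,:,::-1])
E
```

```text
tool_pos: [0.5538, -0.0145, 0.1623]
force: [1.3, 0.3, -0.2]
grip_force: 0.0
tool_pos: [0.5543, 0.1871, 0.1614]
force: [0.6, -0.8, -0.2]
grip_force: 0.0
(((522.4163818359375, -16.17296600341797), (149.68096923828125, 149.5432586669922), 0.18207186460494995), np.float64(0.01571539374918518))
[ 0.52494538 -0.01514142  0.01582105] [-0.0029631   0.00126441  0.99999481]
```

View pics/t7.png

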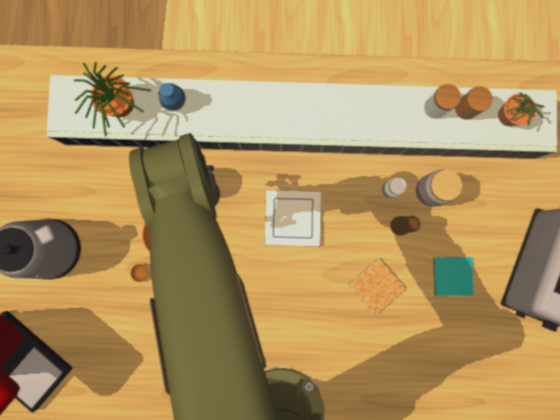

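The top view shows the pan stand cream side up and level at (293,218), centred 185 mm in front of the upstand. The jar, mill, canister and egg cup are where they were; the arm now hides most of the mug, bowl and spoon, but the hand passed well above those.

```bash
python3 -c "
from cell import *
print(close_job())"
```

```text
the job is handed in; nothing more can be done
None
```

The pan stand lies flat, cork side down, about 185 mm in front of the upstand, and the job is handed in. It slipped once at about 15° on the first lift and dropped back flat; its turning speed in that drop was not measured, and no verdict came back.

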